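Take the squeeze-and-turn safety cap off the solvent jar at the foil-stamping counter

TASK

Open the jar with the orange safety cap: squeeze the cap's two white side tabs inward, and while they are held in turn the cap anticlockwise (seen from above) about a fifth of a turn, then lift it off its neck. Set the cap down, upright as it was on the jar, on the round cork pad with the whole cap over the pad, and let go; place it, do not drop it.

Things in the scene. Friction and masses are not known exactly. Their poses are not given: they have to be found in the camera images.
- orange_cap_center (a point): Loose orange cap on the jar's neck: 39 mm tall, 57 mm across, 85 g. This point: on its axis at mid-height of its two white tabs, 25.5 mm above its lower edge, 13.5 mm below its flat top; 102.5 mm above the table when on the jar. z up, y runs from tab to tab. Tabs at +y and -y: upright paddles 26 mm wide (x), 23 mm tall, 65 mm over their outer faces. Jars with blue or green caps: leave alone.
- tab_l (a joint): How far the +y tab is pushed in, m: 0 at rest (out), 0.0065 fully in, at its stop; the -y tab is alike. Each springs outward with 2 N at rest and 7 N fully in. Both fully in, they measure 52 mm over their outer faces. Out, they lock the cap against turning; held fully in, it turns freely anticlockwise seen from above. Clockwise it is always blocked.
- jar: Brown jar under the orange cap, fixed in a 104 mm square holder. Origin on its axis at table top, z up. 74 mm wide to the shoulder, 75 mm up; white neck to 111 mm. The cap turns about this axis with 2 mm of sideways play. Locked, the cap's x axis is 75 degrees clockwise of the jar's x. A bar holds the cap down until turned 60 to 110 degrees (best: 75, x axes in line); then it lifts off in 40 mm.
- cork_pad: Round cork pad, fixed to the table, 160 mm in diameter, 5 mm thick. Origin at the centre of its underside, on the table top. With the cap standing on it, orange_cap_center is 30.5 mm above the table.
Not all that is in view belongs to the job. Of the things like the part that bears orange_cap_center, leave any that is purple; of the rest the smaller one is meant.

How it is judged:
By the outcome, as a careful person would: the job done as asked, in the order asked, and still so for the second after the job is handed in, with the robot touching nothing.
It also fails if it takes over 48 s, if anything falls off the work surface, if the arm or the gripper's body presses on something with over 40 N, if the wrist force passes 120 N, or if a joint passes its speed limit or range.

ROBOT

A 7-joint arm with a two-finger parallel gripper is mounted at the origin on the work surface. World frame = base frame: x ahead of the robot, y to its left, z up, the work surface at z = 0. Lengths are in m, angles in rad, forces in N, time in s.
With the tool pointing down it reaches from about 0.425 to 0.925 m from the base axis. Payload 6.8 kg.
Tool frame: the origin (TCP) lies on the mounting face of the last link; the fingertips stand 173 mm ahead of it and the grasp point (between the pads) lies 155 mm ahead of it; z points along the fingers, y is the line along which they close (so a half turn about z gives the same grasp; the last joint's range is limited). The gripper opens to 85 mm and grips with 20 to 120 N. Pads are 22 mm wide; open, the fingers measure 114 mm over their backs; the gripper's body (76 mm by 85 mm) begins 54 mm behind the grasp point. The pads swing forward as they close: fully open they stand 13 mm farther back than shut.
Start: joints at [1.107, 0.477, 0.022, 1.555, -0.011, 1.109, -0.083], TCP at [0.235, -0.633, 0.405] pointing down, gripper open.
Joint ranges: [-2.96, 2.96], [-0.34, 2.1], [-1.41, 1.46], [0.24, 2.44], [-1.37, 4.51], [0.17, 1.92], [-2.96, 2.96]. Speed limits (rad/s): [2.39, 2.39, 3.14, 3.14, 3.14, 3.14, 3.14].

INTERFACE

Orientations are given as a rotation vector (axis times angle).
In Python, from bench import r gives the robot as it stands.
- The arm moves only by the tool arm_command, never from a script. Its argument "plan" is a list of rows, each an object of numbers: "claw": the closure, from 0 (fully open) to 1 (shut); "tx", "ty", "tz": the shift along the tool's x, y, z in m; "ax", "ay", "az": the turn, a rotation vector about the tool's x, y, z in degrees. A call has exactly 10 rows; each row shifts and turns the commanded pose from where the row before left it, along the tool's axes as they then stand; what a row does not reach is not made up. A row lasts 1/12 s, in which the tool goes at most 41.7 mm and 7.16 degrees, less where a joint would pass 70% of its speed; a pose out of reach is approached as far as the arm can. A call is refused whole if a number of a shift passes 0.0417 or a number of a turn 7.16, either way. A call with a gripper value outside its range is refused whole. The fingers move at their own pace and stop on an object; "squeeze" is the grip in N (left out, the last holds). Time passes only in rows, so rows that do not move let the fingers close, or fill a call up. It gives the time, the measured TCP pose, the force, the opening and the grip force at its end, in the units of the state.
- r.get_obs(): the state, without advancing time (a new reading comes with each control period).
- r.grab_frame(name): name is "side" or "top" or "wrist"; returns the picture (400x640x3 uint8, red, green, blue); there is no depth.
- r.camera_model(name): a dict with "fx", "fy", "cx", "cy" (pixels), "position" and "orientation" of the camera in the world; the wrist camera has in their place "tool_from_camera" (4x4, takes a point from camera to tool coordinates, whose origin is the TCP and whose axes are the flange's). Camera axes: x right, y up, looking along -z (the intrinsics and any distortion apply to the point x, -y, -z); pixel columns grow to the right and rows downward; lengths in m; the calibration is good to about 2 mm. A picture is of the moment at which its call begins: read the wrist's pose just before it. camera_model takes no time and is no camera call.
- r.hand_in(): hands the job in; it is judged then, once.
Trained networks look in the newest picture that a camera, given by its name, has taken for a name from the list of things; names that differ only in an ending like _2 or _b are one class to them, and where a whole thing is asked for, a point or a joint stands for the part that bears it (a point fixed in the world has none). Each returns a list of dicts, best first, with "confidence" (0 to 1); they miss things now and then, are a little off and sometimes report something else, mostly with a low value. They report only what shows in the picture. A call takes as long as a camera call. They do not tell look-alikes from the thing itself.
- r.boxes_of(target, camera): "location" ([x, y, z] in m, in the coordinates of the camera as it stood for that picture, good to about 4 mm: the middle of the surface that is visible of it).
- r.tip_of(target, camera): "location" ([x, y, z] in m, in the coordinates of the camera as it stood for that picture, good to about 4 mm: a listed point, or the origin of a listed thing).
The state is a dict: "clock": time; "joints": joint angles; "qvel": joint speeds; "tau": joint torques, N m; "tcp_pos": TCP position; "orientation": TCP orientation; "contact_force": force on the tool from outside, world axes, zero at the start; "moment": the same for the moment, N m; "grip_width": finger opening in m; "gripper_force": force on a finger pad.
Only numpy, scipy, OpenCV 4.12 (cv2) and the standard library are available. Lean on these libraries where they do the work, as an engineer would, in place of code of your own. Each camera call takes 0.05 s, during which the arm holds its last target. There are 200 camera calls.

## Working session

There is one attempt and no reset: what is moved stays moved. The work goes in short steps, Python scripts to look and compute and a tool call to move; the robot and the scene stay as the last step left them, time stands still between calls to the robot, and variables do not carry over. Pictures are saved under pics/ and viewed, at most 10 in all, crops included, and the job is handed in when it is done.

Besides the shell and the picture viewer there is one more tool, called after "Emit:" as name([rows], argument=value, ...), one row to a line, values as JSON. arm_command: Moves the arm, as the interface text tells. Its arguments: {"type":"object","properties":{"plan":{"type":"array","items":{"type":"object","properties":{"claw":{"type":"number"},"tx":{"type":"number"},"ty":{"type":"number"},"tz":{"type":"number"},"ax":{"type":"number"},"ay":{"type":"number"},"az":{"type":"number"}}}},"squeeze":{"type":"number"}},"required":["plan"]}

```bash
mkdir -p pics; cat > h.py <<'E'
import numpy as np, cv2
from scipy.spatial.transform import Rotation as R
from bench import r
def M(cam,obs=None):
    m=r.camera_model(cam)
    if 'tool_from_camera' in m:
        obs=obs or r.get_obs();T=np.eye(4);T[:3,:3]=R.from_rotvec(obs['orientation']).as_matrix();T[:3,3]=obs['tcp_pos']
        return T@np.array(m['tool_from_camera'])
    o=np.array(m['orientation']);T=np.eye(4)
    T[:3,:3]=o if o.shape==(3,3) else (R.from_rotvec(o) if o.size==3 else R.from_quat(o)).as_matrix()
    T[:3,3]=m['position'];return T
def W(cam,p,T=None):
    T=M(cam) if T is None else T
    return (T@np.r_[p,1])[:3]
def px(cam,p,T=None):
    m=r.camera_model(cam);T=M(cam) if T is None else T
    q=np.linalg.inv(T)@np.r_[p,1];return m['cx']+m['fx']*q[0]/-q[2], m['cy']-m['fy']*q[1]/-q[2]
def ray(cam,u,v,z,T=None):
    m=r.camera_model(cam);T=M(cam) if T is None else T
    d=T[:3,:3]@np.array([(u-m['cx'])/m['fx'],-(v-m['cy'])/m['fy'],-1]);o=T[:3,3]
    return o+d*(z-o[2])/d[2]
def snap(cam,n):
    f=r.grab_frame(cam);cv2.imwrite(f'pics/{n}.png',f[:,:,::-1]);return f
E
python3 - <<'E'
from h import *
np.set_printoptions(precision=4,suppress=True)
o=r.get_obs();print(o['clock'],o['tcp_pos'],o['orientation'],o['grip_width'])
for c in('side','top','wrist'):
    m=r.camera_model(c);print(c,m)
a=[snap(c,c+'0') for c in('top','side')]
cv2.imwrite('pics/both.png',np.vstack(a)[:,:,::-1])
for c in('top','side'):
  for t in('orange_cap_center','jar','cork_pad'):
    for k in('tip_of','boxes_of'):
      for d in getattr(r,k)(t,c)[:5]:
        p=W(c,d['location']);print(c,t,k,round(d['confidence'],2),p,np.round(px(c,p)),[x for x in d if x not in('location','confidence')])
E
```

```text
0.0 [ 0.235  -0.6325  0.4037] [-3.0903 -0.5556  0.0007] 0.08576428393695396
side {'fx': 415.3214562568241, 'fy': 415.3214562568241, 'cx': 321.987583125947, 'cy': 197.7173141667053, 'position': array([ 0.4538, -0.6446,  0.6928]), 'orientation': array([ 0.7622, -0.0438, -0.1274])}
top {'fx': 379.6346846783547, 'fy': 379.6346846783547, 'cx': 318.9700269480145, 'cy': 204.0111988854112, 'position': array([ 0.4089, -0.0779,  0.9864]), 'orientation': array([ 0.1258, -0.1135, -1.5482])}
wrist {'fx': 284.38131101693864, 'fy': 284.38131101693864, 'cx': 317.39828351686714, 'cy': 195.5828232004954, 'tool_from_camera': array([[-0.0001,  0.9624,  0.2716,  0.0684],
       [ 1.    ,  0.0001,  0.0002, -0.0004],
       [ 0.0002,  0.2716, -0.9624,  0.03  ],
       [ 0.    ,  0.    ,  0.    ,  1.    ]])}
top orange_cap_center tip_of 0.95 [ 0.6175 -0.2287  0.1019] [386. 175.] []
top orange_cap_center tip_of 0.85 [ 0.5732 -0.3717  0.0231] [437. 200.] []
top orange_cap_center tip_of 0.84 [ 0.4571 -0.1914  0.0373] [367. 244.] []
top orange_cap_center boxes_of 0.89 [ 0.4531 -0.1872  0.0553] [367. 245.] []
to
[... 423 characters left out ...]
enter tip_of 0.98 [ 0.6204 -0.2299  0.1021] [388. 252.] []
side orange_cap_center tip_of 0.76 [ 0.5661 -0.3738  0.0214] [371. 356.] []
side orange_cap_center tip_of 0.69 [ 0.4542 -0.1873  0.0354] [293. 264.] []
side orange_cap_center boxes_of 0.8 [ 0.5669 -0.3804  0.0341] [373. 356.] []
side orange_cap_center boxes_of 0.73 [ 0.4491 -0.2027  0.0562] [290. 265.] []
side orange_cap_center boxes_of 0.7 [ 0.6141 -0.2327  0.1168] [385. 249.] []
side jar tip_of 0.7 [ 0.6149 -0.2294 -0.0025] [379. 284.] []
side jar boxes_of 0.61 [ 0.6038 -0.2593  0.0227] [378. 292.] []
side cork_pad tip_of 0.95 [ 0.4335  0.0627 -0.0014] [276. 187.] []
side cork_pad boxes_of 0.74 [0.4343 0.0556 0.0056] [277. 187.] []
```

View pics/top0.png

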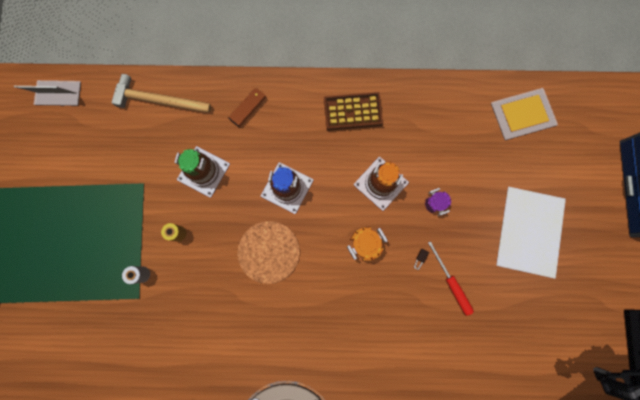

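View pics/side0.png

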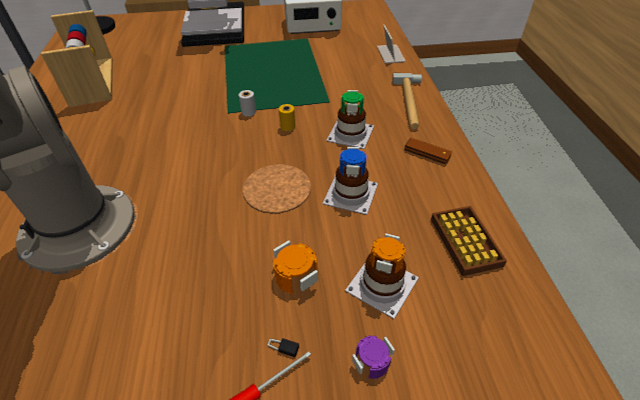

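The top view shows five caps: the orange one on its jar at (388,175), a big loose orange one at (367,244), a purple one at (438,202), a blue one at (284,180) and a green one at (190,160). I choose the smaller orange cap, the one on the jar. In the side view it is at (388,250).

```bash
python3 - <<'E'
from h import *
np.set_printoptions(precision=4,suppress=True)
a=cv2.imread('pics/side0.png')[220:320,330:440];b=cv2.imread('pics/top0.png')[140:240,340:450]
cv2.imwrite('pics/crop.png',np.hstack([cv2.resize(x,(400,364),interpolation=cv2.INTER_CUBIC) for x in(a,b)]))
o=r.get_obs();print(R.from_rotvec(o['orientation']).as_matrix())
E
```

```text
[[ 0.9374  0.3483  0.    ]
 [ 0.3483 -0.9374 -0.    ]
 [ 0.      0.     -1.    ]]
```

View pics/crop.png

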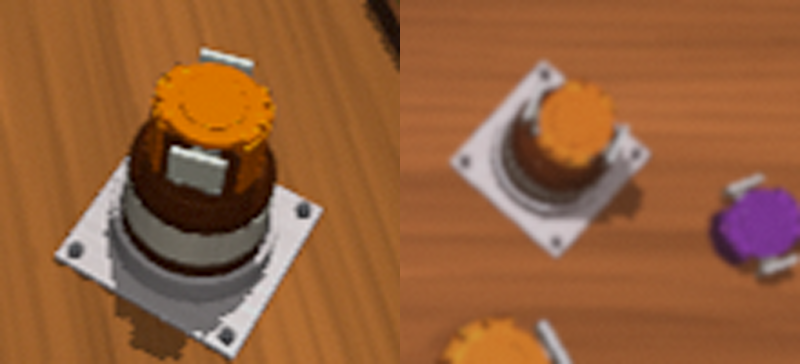

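Emit:
arm_command([
  {"claw":0,"tx":0.0357,"ty":-0.0175},
  {"claw":0,"tx":0.0357,"ty":-0.0175},
  {"claw":0,"tx":0.0357,"ty":-0.0175},
  {"claw":0,"tx":0.0357,"ty":-0.0175},
  {"claw":0,"tx":0.0357,"ty":-0.0175},
  {"claw":0,"tx":0.0357,"ty":-0.0175},
  {"claw":0,"tx":0.0357,"ty":-0.0175},
  {"claw":0,"tx":0.0357,"ty":-0.0175},
  {"claw":0,"tx":0.0357,"ty":-0.0175},
  {"claw":0,"tx":0.0357,"ty":-0.0175},
], squeeze=40)

```text
invalid input at $.plan[0]: expected keys claw, tx, ty, tz, ax, ay, az
```

Emit:
arm_command([
  {"claw":0,"tx":0.0357,"ty":-0.0175},
  {"claw":0,"tx":0.0357,"ty":-0.0175},
  {"claw":0,"tx":0.0357,"ty":-0.0175},
  {"claw":0,"tx":0.0357,"ty":-0.0175},
  {"claw":0,"az":6.5},
  {"claw":0,"az":6.5},
  {"claw":0,"az":6.5},
  {"claw":0,"az":6.5},
  {"claw":0,"az":6.5},
  {"claw":0,"az":6.5},
])

```text
invalid input at $.plan[0]: expected keys claw, tx, ty, tz, ax, ay, az
```

Emit:
arm_command([
  {"claw":0},
  {"claw":0},
  {"claw":0},
  {"claw":0},
  {"claw":0},
  {"claw":0},
  {"claw":0},
  {"claw":0},
  {"claw":0},
  {"claw":0},
])

```text
invalid input at $.plan[0]: expected keys claw, tx, ty, tz, ax, ay, az
```

```bash
python3 - <<'E'
from h import *
np.set_printoptions(precision=4,suppress=True)
o=r.get_obs();T=M('wrist',o);snap('wrist','w1');A=R.from_rotvec(o['orientation']).as_matrix()
print(o['clock'],o['tcp_pos'],o['joints']);print(A)
for t in('orange_cap_center','jar'):
      for d in r.tip_of(t,'wrist')[:3]:
        p=W('wrist',d['location'],T);print(t,round(d['confidence'],2),p,np.round(px('wrist',p,T)))
m=r.camera_model('wrist');print({k:m[k] for k in m if k!='tool_from_camera'})
E
```

```text
0.7 [ 0.2351 -0.6327  0.4047] [ 1.1069  0.477   0.0224  1.5554 -0.0115  1.1093 -0.0831]
[[ 0.9374  0.3483  0.    ]
 [ 0.3483 -0.9374 -0.    ]
 [ 0.      0.     -1.    ]]
{'fx': 284.38131101693864, 'fy': 284.38131101693864, 'cx': 317.39828351686714, 'cy': 195.5828232004954}
```

View pics/w1.png

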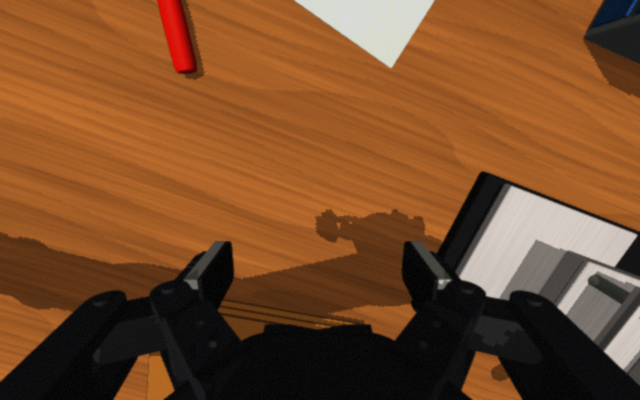

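The calls were refused because every key is required. The wrist picture shows only the start area, with the fingers at (215,270) and (430,270). I'll resend with full rows.

Emit:
arm_command([
  {"claw":0,"tx":0.0357,"ty":-0.0175,"tz":0,"ax":0,"ay":0,"az":0},
  {"claw":0,"tx":0.0357,"ty":-0.0175,"tz":0,"ax":0,"ay":0,"az":0},
  {"claw":0,"tx":0.0357,"ty":-0.0175,"tz":0,"ax":0,"ay":0,"az":0},
  {"claw":0,"tx":0.0357,"ty":-0.0175,"tz":0,"ax":0,"ay":0,"az":0},
  {"claw":0,"tx":0.0357,"ty":-0.0175,"tz":0,"ax":0,"ay":0,"az":0},
  {"claw":0,"tx":0.0357,"ty":-0.0175,"tz":0,"ax":0,"ay":0,"az":0},
  {"claw":0,"tx":0.0357,"ty":-0.0175,"tz":0,"ax":0,"ay":0,"az":0},
  {"claw":0,"tx":0.0357,"ty":-0.0175,"tz":0,"ax":0,"ay":0,"az":0},
  {"claw":0,"tx":0.0357,"ty":-0.0175,"tz":0,"ax":0,"ay":0,"az":0},
  {"claw":0,"tx":0.0357,"ty":-0.0175,"tz":0,"ax":0,"ay":0,"az":0},
], squeeze=40)

```text
clock: 1.68
tcp_pos: [0.5098, -0.3428, 0.405]
orientation: [3.092, 0.555, 0.001]
contact_force: [0.4, -0.9, 0.1]
grip_width: 0.0854
gripper_force: 0.0
```

Emit:
arm_command([
  {"claw":0,"tx":0.0357,"ty":-0.0175,"tz":0,"ax":0,"ay":0,"az":0},
  {"claw":0,"tx":0.0357,"ty":-0.0175,"tz":0,"ax":0,"ay":0,"az":0},
  {"claw":0,"tx":0.0357,"ty":-0.0175,"tz":0,"ax":0,"ay":0,"az":0},
  {"claw":0,"tx":0.0357,"ty":-0.0175,"tz":0,"ax":0,"ay":0,"az":0},
  {"claw":0,"tx":0,"ty":0,"tz":0,"ax":0,"ay":0,"az":6.5},
  {"claw":0,"tx":0,"ty":0,"tz":0,"ax":0,"ay":0,"az":6.5},
  {"claw":0,"tx":0,"ty":0,"tz":0,"ax":0,"ay":0,"az":6.5},
  {"claw":0,"tx":0,"ty":0,"tz":0,"ax":0,"ay":0,"az":6.5},
  {"claw":0,"tx":0,"ty":0,"tz":0,"ax":0,"ay":0,"az":6.5},
  {"claw":0,"tx":0,"ty":0,"tz":0,"ax":0,"ay":0,"az":6.5},
])

```text
clock: 2.52
tcp_pos: [0.6183, -0.2289, 0.4047]
orientation: [3.099, -0.517, 0.0]
contact_force: [-0.5, 0.3, -0.4]
grip_width: 0.0855
gripper_force: 0.0
```

```bash
cat > look.py <<'E'
import sys
from h import *
np.set_printoptions(precision=4,suppress=True)
r.grab_frame('wrist')
o=r.get_obs();T=M('wrist',o);snap('wrist',sys.argv[1]);A=R.from_rotvec(o['orientation']).as_matrix()
print(o['clock'],o['tcp_pos'],o['joints'],o['qvel'].max());print(A)
for t in sys.argv[2:]:
      for d in r.tip_of(t,'wrist')[:3]:
        p=W('wrist',d['location'],T);print(t,round(d['confidence'],2),p,np.round(px('wrist',p,T)))
E
python3 look.py w2 orange_cap_center jar
```

```text
2.5667 [ 0.6184 -0.2289  0.4047] [ 0.2599  0.4513  0.0001  1.595  -0.0001  1.0953 -1.6476] 0.25057138572981813
[[ 0.9438 -0.3304  0.0001]
 [-0.3304 -0.9438  0.    ]
 [ 0.     -0.     -1.    ]]
orange_cap_center 0.97 [ 0.4607 -0.1919  0.0355] [330. 290.]
orange_cap_center 0.89 [ 0.6175 -0.2282  0.1062] [317. 189.]
orange_cap_center 0.71 [ 0.5713 -0.3761  0.0274] [442. 169.]
jar 0.83 [ 0.6166 -0.2268  0.0011] [316. 170.]
```

View pics/w2.png

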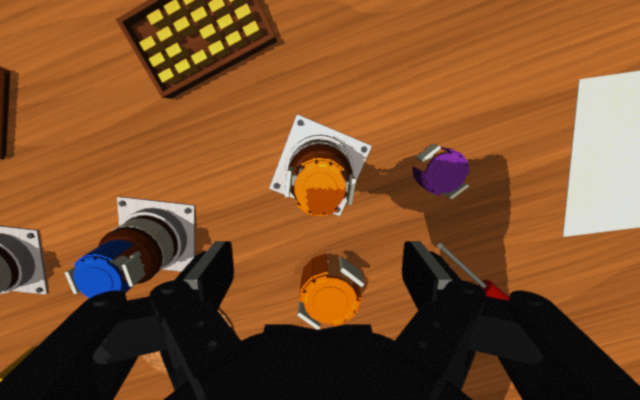

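The wrist view shows the target at (320,187), with its tabs at about (291,186) and (352,190). The tool is nearly aligned, so I'll zoom in to measure the remaining yaw.

```bash
python3 - <<'E'
import cv2
a=cv2.imread('pics/w2.png')[108:220,260:380]
cv2.imwrite('pics/c2.png',cv2.resize(a,(600,560),interpolation=cv2.INTER_CUBIC))
E
```

```text
(no output)
```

View pics/c2.png

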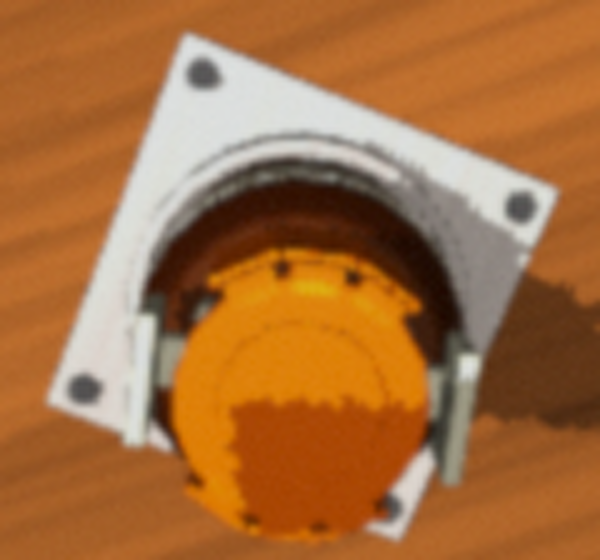

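```bash
python3 - <<'E'
from h import *
np.set_printoptions(precision=4,suppress=True)
T=M('wrist')
q=lambda u,v,z:ray('wrist',260+(u+.5)/5-.5,108+(v+.5)/5-.5,z,T)[:2]
def ang(a,b):d=b-a;return np.degrees(np.arctan2(d[1],d[0]))
L=[q(152,308,.114),q(139,442,.114)];Rr=[q(472,352,.114),q(456,482,.114)]
print('L',ang(*L),'R',ang(*Rr),'across',ang(sum(Rr)/2,sum(L)/2),'mid',(sum(L)+sum(Rr))/4,'span',np.linalg.norm(sum(Rr)-sum(L))/2)
C=[q(*c,.003) for c in((187,33),(560,190),(400,540),(50,403))]
print([ang(C[i],C[(i+1)%4])%90 for i in range(4)],[np.linalg.norm(C[i]-C[i-1]) for i in range(4)],sum(C)/4)
E
```

```text
L 154.6375447349697 R 156.7030873421622 across 63.867815866985374 mid [ 0.6203 -0.2327] span 0.060736618852127555
[np.float64(49.40278117956535), np.float64(49.299667352410296), np.float64(49.23405426881556), np.float64(49.56321108328112)] [np.float64(0.10347684343691757), np.float64(0.10342456840252334), np.float64(0.10377977231853293), np.float64(0.10294850705718074)] [ 0.6194 -0.232 ]
```

The holder edges put the tab axis at 64.4°, and the tabs themselves measure about 64–65°, so the two agree. The axis is at about (0.619,-0.2305).

Emit:
arm_command([
  {"claw":0,"tx":0.001,"ty":0.001,"tz":0,"ax":0,"ay":0,"az":6.3},
  {"claw":0,"tx":0,"ty":0,"tz":0.019,"ax":0,"ay":0,"az":0},
  {"claw":0,"tx":0,"ty":0,"tz":0.019,"ax":0,"ay":0,"az":0},
  {"claw":0,"tx":0,"ty":0,"tz":0.019,"ax":0,"ay":0,"az":0},
  {"claw":0,"tx":0,"ty":0,"tz":0.019,"ax":0,"ay":0,"az":0},
  {"claw":0,"tx":0,"ty":0,"tz":0.019,"ax":0,"ay":0,"az":0},
  {"claw":0,"tx":0,"ty":0,"tz":0.019,"ax":0,"ay":0,"az":0},
  {"claw":0,"tx":0,"ty":0,"tz":0.018,"ax":0,"ay":0,"az":0},
  {"claw":0,"tx":0,"ty":0,"tz":0.018,"ax":0,"ay":0,"az":0},
  {"claw":0,"tx":0,"ty":0,"tz":0,"ax":0,"ay":0,"az":0},
])

```text
clock: 3.55
tcp_pos: [0.6175, -0.2298, 0.2509]
orientation: [-3.068, 0.673, 0.01]
contact_force: [-1.9, 0.8, -0.1]
grip_width: 0.0861
gripper_force: 0.0
```

```bash
python3 look.py w3 orange_cap_center
```

```text
3.6 [ 0.6181 -0.23    0.2529] [ 0.2547  0.6148  0.01    1.7097 -0.0084  0.8211 -1.7348] 0.016088705996430645
[[ 0.9079 -0.4192 -0.0037]
 [-0.4192 -0.9079  0.0014]
 [-0.004   0.0003 -1.    ]]
orange_cap_center 0.91 [ 0.6168 -0.2317  0.1081] [322. 271.]
orange_cap_center 0.91 [ 0.5702 -0.3765  0.0261] [532. 187.]
```

View pics/w3.png

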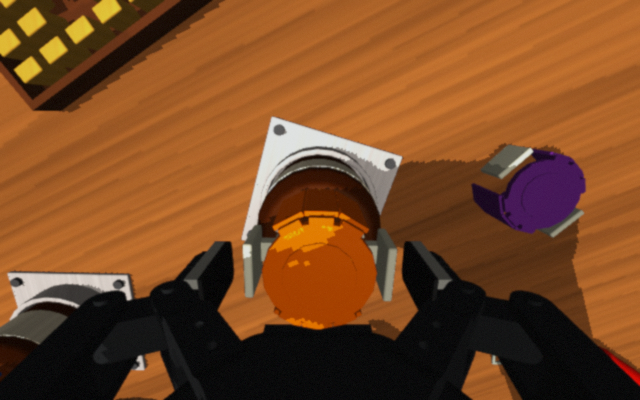

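The wrist view shows the fingers straddling the cap. The tabs are at (252,262) and (387,262), centred between the pads at (215,265) and (420,265). I'll check the offset along tool x.

```bash
python3 - <<'E'
from h import *
m=r.camera_model('wrist');Ti=np.linalg.inv(np.array(m['tool_from_camera']))
T=M('wrist')
for p in((.013,.0325,.139),(-.013,.0325,.139),(.013,-.0325,.139),(-.013,-.0325,.139),(0,0,.137)):
    q=Ti@np.r_[p,1];print(p,m['cx']+m['fx']*q[0]/-q[2], m['cy']-m['fy']*q[1]/-q[2])
E
```

```text
(0.013, 0.0325, 0.139) 394.36008114042573 251.4374781507131
(-0.013, 0.0325, 0.139) 390.08424388155873 304.38247367648194
(0.013, -0.0325, 0.139) 240.17536582380473 251.44076407000267
(-0.013, -0.0325, 0.139) 244.48006552298267 304.379288096907
(0, 0, 0.137) 317.26758350998415 281.25596937248247
```

Emit:
arm_command([
  {"claw":0,"tx":0.002,"ty":0.001,"tz":0,"ax":0,"ay":0,"az":0},
  {"claw":0,"tx":0,"ty":0,"tz":0,"ax":0,"ay":0,"az":0},
  {"claw":1,"tx":0,"ty":0,"tz":0,"ax":0,"ay":0,"az":0},
  {"claw":1,"tx":0,"ty":0,"tz":0,"ax":0,"ay":0,"az":0},
  {"claw":1,"tx":0,"ty":0,"tz":0,"ax":0,"ay":0,"az":0},
  {"claw":1,"tx":0,"ty":0,"tz":0,"ax":0,"ay":0,"az":0},
  {"claw":1,"tx":0,"ty":0,"tz":0,"ax":0,"ay":0,"az":0},
  {"claw":1,"tx":0,"ty":0,"tz":0,"ax":0,"ay":0,"az":0},
  {"claw":1,"tx":0,"ty":0,"tz":0,"ax":0,"ay":0,"az":0},
  {"claw":1,"tx":0,"ty":0,"tz":0,"ax":0,"ay":0,"az":0},
], squeeze=40)

```text
clock: 4.53
tcp_pos: [0.6209, -0.2322, 0.2566]
orientation: [3.067, -0.678, 0.004]
contact_force: [-2.0, 0.4, 10.0]
grip_width: 0.0498
gripper_force: 41.6
```

```bash
python3 - <<'E'
from h import *
o=r.get_obs()
for k in('clock','tcp_pos','contact_force','moment','grip_width','gripper_force'):print(k,np.round(o[k],4))
E
```

```text
clock 4.5333
tcp_pos [ 0.6209 -0.2322  0.2566]
contact_force [-1.9765  0.3688  9.9586]
moment [0.1361 0.4323 0.0228]
grip_width 0.0498
gripper_force 41.5933
```

Emit:
arm_command([
  {"claw":1,"tx":0,"ty":0,"tz":-0.0015,"ax":0,"ay":0,"az":0},
  {"claw":1,"tx":0,"ty":0,"tz":0,"ax":0,"ay":0,"az":-2},
  {"claw":1,"tx":0,"ty":0,"tz":0,"ax":0,"ay":0,"az":-3},
  {"claw":1,"tx":0,"ty":0,"tz":0,"ax":0,"ay":0,"az":-4},
  {"claw":1,"tx":0,"ty":0,"tz":0,"ax":0,"ay":0,"az":-4},
  {"claw":1,"tx":0,"ty":0,"tz":0,"ax":0,"ay":0,"az":-4},
  {"claw":1,"tx":0,"ty":0,"tz":0,"ax":0,"ay":0,"az":-4},
  {"claw":1,"tx":0,"ty":0,"tz":0,"ax":0,"ay":0,"az":-4},
  {"claw":1,"tx":0,"ty":0,"tz":0,"ax":0,"ay":0,"az":0},
  {"claw":1,"tx":0,"ty":0,"tz":0,"ax":0,"ay":0,"az":0},
])

```text
clock: 5.37
tcp_pos: [0.6206, -0.2321, 0.2568]
orientation: [3.142, -0.001, 0.002]
contact_force: [-0.1, -0.1, 4.4]
grip_width: 0.0498
gripper_force: 43.2
```

```bash
cat > st.py <<'E'
from h import *
o=r.get_obs()
for k in('clock','tcp_pos','contact_force','moment','grip_width','gripper_force','joints'):print(k,np.round(o[k],4))
A=R.from_rotvec(o['orientation']).as_matrix();print('tooly',np.degrees(np.arctan2(-A[1,1],-A[0,1])))
E
python3 st.py; python3 look.py w4 orange_cap_center
```

```text
clock 5.3667
tcp_pos [ 0.6206 -0.2321  0.2568]
contact_force [-0.0806 -0.073   4.4226]
moment [0.0758 0.0113 0.0881]
grip_width 0.0498
gripper_force 43.1564
joints [ 0.3337  0.6151 -0.0984  1.6959  0.0763  0.8331 -1.3693]
tooly 89.96868083388394
5.4167 [ 0.6206 -0.2321  0.2568] [ 0.3335  0.6151 -0.0981  1.6959  0.0763  0.8332 -1.3695] 0.004472278588246057
[[ 1.     -0.0007  0.0011]
 [-0.0007 -1.     -0.0002]
 [ 0.0011  0.0002 -1.    ]]
orange_cap_center 0.95 [ 0.5704 -0.3762  0.0264] [500. 271.]
orange_cap_center 0.62 [ 0.6171 -0.2307  0.1061] [315. 272.]
```

View pics/w4.png

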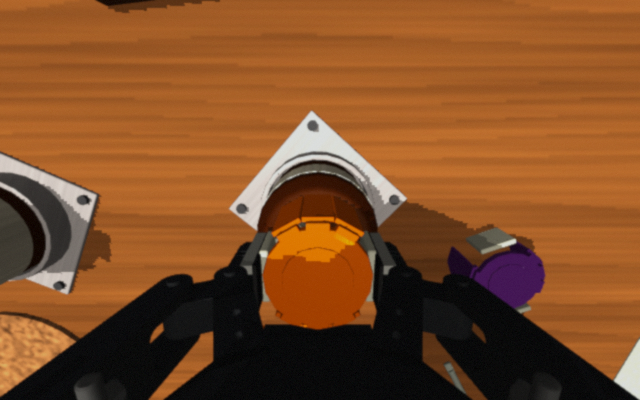

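The cap turned 25° with the gripper: the tabs at (260,255) and (378,255) are held in, and the moment is small. I'll continue to 75°.

Emit:
arm_command([
  {"claw":1,"tx":0,"ty":0,"tz":0,"ax":0,"ay":0,"az":-5.5},
  {"claw":1,"tx":0,"ty":0,"tz":0,"ax":0,"ay":0,"az":-5.5},
  {"claw":1,"tx":0,"ty":0,"tz":0,"ax":0,"ay":0,"az":-5.5},
  {"claw":1,"tx":0,"ty":0,"tz":0,"ax":0,"ay":0,"az":-5.5},
  {"claw":1,"tx":0,"ty":0,"tz":0,"ax":0,"ay":0,"az":-5.5},
  {"claw":1,"tx":0,"ty":0,"tz":0,"ax":0,"ay":0,"az":-5.5},
  {"claw":1,"tx":0,"ty":0,"tz":0,"ax":0,"ay":0,"az":-5.5},
  {"claw":1,"tx":0,"ty":0,"tz":0,"ax":0,"ay":0,"az":-5.5},
  {"claw":1,"tx":0,"ty":0,"tz":0,"ax":0,"ay":0,"az":-5.5},
  {"claw":1,"tx":0,"ty":0,"tz":0,"ax":0,"ay":0,"az":0},
])

```text
clock: 6.35
tcp_pos: [0.6207, -0.2321, 0.2568]
orientation: [2.849, 1.322, 0.002]
contact_force: [0.7, -0.4, 5.2]
grip_width: 0.05
gripper_force: 43.5
```

```bash
python3 st.py
```

```text
clock 6.35
tcp_pos [ 0.6207 -0.2321  0.2568]
contact_force [ 0.6735 -0.4112  5.2161]
moment [0.1001 0.0107 0.0008]
grip_width 0.05
gripper_force 43.5375
joints [ 0.4842  0.6337 -0.3121  1.6839  0.2419  0.8608 -0.6314]
tooly 139.77650306433185
```

Turned 75°, with no resistance. I'll lift slowly.

Emit:
arm_command([
  {"claw":1,"tx":0,"ty":0,"tz":-0.003,"ax":0,"ay":0,"az":0},
  {"claw":1,"tx":0,"ty":0,"tz":-0.003,"ax":0,"ay":0,"az":0},
  {"claw":1,"tx":0,"ty":0,"tz":-0.003,"ax":0,"ay":0,"az":0},
  {"claw":1,"tx":0,"ty":0,"tz":-0.003,"ax":0,"ay":0,"az":0},
  {"claw":1,"tx":0,"ty":0,"tz":-0.004,"ax":0,"ay":0,"az":0},
  {"claw":1,"tx":0,"ty":0,"tz":-0.004,"ax":0,"ay":0,"az":0},
  {"claw":1,"tx":0,"ty":0,"tz":0,"ax":0,"ay":0,"az":0},
  {"claw":1,"tx":0,"ty":0,"tz":0,"ax":0,"ay":0,"az":0},
  {"claw":1,"tx":0,"ty":0,"tz":0,"ax":0,"ay":0,"az":0},
  {"claw":1,"tx":0,"ty":0,"tz":0,"ax":0,"ay":0,"az":0},
])

```text
clock: 7.18
tcp_pos: [0.6202, -0.232, 0.276]
orientation: [-2.852, -1.317, 0.001]
contact_force: [-0.3, -0.6, -0.8]
grip_width: 0.0496
gripper_force: 41.7
```

```bash
python3 st.py; python3 look.py w5 orange_cap_center
```

```text
clock 7.1833
tcp_pos [ 0.6202 -0.232   0.276 ]
contact_force [-0.3313 -0.5924 -0.8441]
moment [0.0098 0.0315 0.0126]
grip_width 0.0496
gripper_force 41.7242
joints [ 0.488   0.6102 -0.317   1.6743  0.2311  0.8945 -0.6264]
tooly 139.5818904824686
7.2333 [ 0.6202 -0.232   0.276 ] [ 0.4879  0.6103 -0.317   1.6742  0.2311  0.8945 -0.6264] 0.00031960604792998686
[[ 0.6483  0.7614 -0.0004]
 [ 0.7614 -0.6483  0.0001]
 [-0.0002 -0.0004 -1.    ]]
orange_cap_center 0.93 [ 0.46   -0.19    0.0361] [142. 288.]
orange_cap_center 0.77 [ 0.6155 -0.2299  0.1259] [308. 269.]
```

Emit:
arm_command([
  {"claw":1,"tx":0,"ty":0,"tz":-0.006,"ax":0,"ay":0,"az":0},
  {"claw":1,"tx":0,"ty":0,"tz":-0.01,"ax":0,"ay":0,"az":0},
  {"claw":1,"tx":0,"ty":0,"tz":-0.012,"ax":0,"ay":0,"az":0},
  {"claw":1,"tx":0,"ty":0,"tz":-0.012,"ax":0,"ay":0,"az":0},
  {"claw":1,"tx":0,"ty":0,"tz":-0.012,"ax":0,"ay":0,"az":0},
  {"claw":1,"tx":0,"ty":0,"tz":-0.012,"ax":0,"ay":0,"az":0},
  {"claw":1,"tx":0,"ty":0,"tz":-0.012,"ax":0,"ay":0,"az":0},
  {"claw":1,"tx":0,"ty":0,"tz":-0.012,"ax":0,"ay":0,"az":0},
  {"claw":1,"tx":0,"ty":0,"tz":-0.008,"ax":0,"ay":0,"az":0},
  {"claw":1,"tx":0,"ty":0,"tz":-0.004,"ax":0,"ay":0,"az":0},
])

```text
clock: 8.17
tcp_pos: [0.6206, -0.232, 0.3781]
orientation: [2.851, 1.317, 0.003]
contact_force: [0.4, -0.1, -2.3]
grip_width: 0.0498
gripper_force: 41.7
```

Emit:
arm_command([
  {"claw":1,"tx":0.004,"ty":-0.012,"tz":0,"ax":0,"ay":0,"az":0},
  {"claw":1,"tx":0.007,"ty":-0.021,"tz":0,"ax":0,"ay":0,"az":0},
  {"claw":1,"tx":0.01,"ty":-0.03,"tz":0,"ax":0,"ay":0,"az":0},
  {"claw":1,"tx":0.01,"ty":-0.03,"tz":0,"ax":0,"ay":0,"az":0},
  {"claw":1,"tx":0.01,"ty":-0.03,"tz":0,"ax":0,"ay":0,"az":0},
  {"claw":1,"tx":0.01,"ty":-0.03,"tz":0,"ax":0,"ay":0,"az":0},
  {"claw":1,"tx":0.01,"ty":-0.03,"tz":0,"ax":0,"ay":0,"az":0},
  {"claw":1,"tx":0.01,"ty":-0.03,"tz":0,"ax":0,"ay":0,"az":0},
  {"claw":1,"tx":0.01,"ty":-0.03,"tz":0,"ax":0,"ay":0,"az":0},
  {"claw":1,"tx":0.01,"ty":-0.03,"tz":0,"ax":0,"ay":0,"az":0},
])

```text
clock: 9.0
tcp_pos: [0.4703, 0.0154, 0.3762]
orientation: [2.852, 1.317, -0.001]
contact_force: [-0.3, 0.3, -1.2]
grip_width: 0.05
gripper_force: 41.7
```

Emit:
arm_command([
  {"claw":1,"tx":0.009,"ty":-0.026,"tz":0,"ax":0,"ay":0,"az":0},
  {"claw":1,"tx":0.006,"ty":-0.018,"tz":0,"ax":0,"ay":0,"az":0},
  {"claw":1,"tx":0.003,"ty":-0.009,"tz":0,"ax":0,"ay":0,"az":0},
  {"claw":1,"tx":0,"ty":0,"tz":0.01,"ax":0,"ay":0,"az":0},
  {"claw":1,"tx":0,"ty":0,"tz":0.02,"ax":0,"ay":0,"az":0},
  {"claw":1,"tx":0,"ty":0,"tz":0.02,"ax":0,"ay":0,"az":0},
  {"claw":1,"tx":0,"ty":0,"tz":0.02,"ax":0,"ay":0,"az":0},
  {"claw":1,"tx":0,"ty":0,"tz":0.01,"ax":0,"ay":0,"az":0},
  {"claw":1,"tx":0,"ty":0,"tz":0,"ax":0,"ay":0,"az":0},
  {"claw":1,"tx":0,"ty":0,"tz":0,"ax":0,"ay":0,"az":0},
])

```text
clock: 9.83
tcp_pos: [0.4432, 0.0617, 0.2958]
orientation: [-2.852, -1.316, 0.002]
contact_force: [1.0, -0.3, -1.4]
grip_width: 0.0497
gripper_force: 41.9
```

```bash
python3 st.py; python3 look.py w6 orange_cap_center cork_pad; python3 - <<'E'
from h import *
for c in('side','top'):
  snap(c,c+'6')
  for t in('orange_cap_center','cork_pad'):
    for d in r.tip_of(t,c)[:4]:print(c,t,round(d['confidence'],2),W(c,d['location']))
E
```

```text
clock 9.8333
tcp_pos [0.4432 0.0617 0.2958]
contact_force [ 0.981  -0.2882 -1.4077]
moment [ 0.0297 -0.0185 -0.0258]
grip_width 0.0497
gripper_force 41.9467
joints [ 0.1562  0.299  -0.4979  2.1548  0.2109  0.7347 -1.187 ]
tooly 139.52340345275562
9.8833 [0.4434 0.062  0.2965] [ 0.1562  0.2979 -0.4984  2.1542  0.2108  0.7348 -1.1871] 0.001418523993057036
[[ 0.6489  0.7608  0.0004]
 [ 0.7608 -0.6489  0.0001]
 [ 0.0004  0.0002 -1.    ]]
orange_cap_center 0.84 [0.4411 0.0647 0.1461] [311. 265.]
cork_pad 0.69 [ 0.4306  0.056  -0.0023] [312. 201.]
side orange_cap_center 0.83 [ 0.569881   -0.37927661  0.02150893]
side orange_cap_center 0.81 [0.44592666 0.06522758 0.14225214]
side orange_cap_center 0.69 [ 0.45556453 -0.18940485  0.03727587]
side cork_pad 0.9 [ 0.43760726  0.06163819 -0.0046395 ]
top orange_cap_center 0.83 [ 0.57282248 -0.36978281  0.01915592]
top orange_cap_center 0.81 [ 0.45784847 -0.18952204  0.03533843]
top orange_cap_center 0.39 [0.44090885 0.06301757 0.1420585 ]
top cork_pad 0.58 [ 0.43319017  0.06118663 -0.00272247]
```

View pics/side6.png

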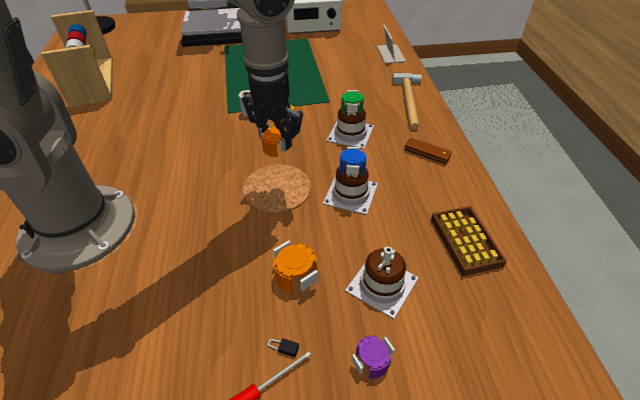

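The orange cap is held at (272,138) above the cork pad, and the jar's neck is bare at (388,258). I'll lower it.

Emit:
arm_command([
  {"claw":1,"tx":0,"ty":0,"tz":0.01,"ax":0,"ay":0,"az":0},
  {"claw":1,"tx":0,"ty":0,"tz":0.018,"ax":0,"ay":0,"az":0},
  {"claw":1,"tx":0,"ty":0,"tz":0.02,"ax":0,"ay":0,"az":0},
  {"claw":1,"tx":0,"ty":0,"tz":0.02,"ax":0,"ay":0,"az":0},
  {"claw":1,"tx":0,"ty":0,"tz":0.018,"ax":0,"ay":0,"az":0},
  {"claw":1,"tx":0,"ty":0,"tz":0.01,"ax":0,"ay":0,"az":0},
  {"claw":1,"tx":0,"ty":0,"tz":0.008,"ax":0,"ay":0,"az":0},
  {"claw":1,"tx":0,"ty":0,"tz":0.003,"ax":0,"ay":0,"az":0},
  {"claw":1,"tx":0,"ty":0,"tz":0,"ax":0,"ay":0,"az":0},
  {"claw":1,"tx":0,"ty":0,"tz":0,"ax":0,"ay":0,"az":0},
])

```text
clock: 11.17
tcp_pos: [0.4431, 0.0625, 0.1896]
orientation: [2.852, 1.317, 0.001]
contact_force: [-0.5, -1.0, -1.0]
grip_width: 0.0498
gripper_force: 41.9
```

```bash
python3 st.py
```

```text
clock 11.1667
tcp_pos [0.4431 0.0625 0.1896]
contact_force [-0.506  -1.046  -0.9713]
moment [0.0763 0.0164 0.0163]
grip_width 0.0498
gripper_force 41.9448
joints [ 0.0472  0.4918 -0.3893  2.2178  0.3877  0.4943 -1.3501]
tooly 139.58988758093386
```

Expected contact is at TCP z of about 0.1845. I'll step down 5.5 mm and check the force.

Emit:
arm_command([
  {"claw":1,"tx":0,"ty":0,"tz":0.001,"ax":0,"ay":0,"az":0},
  {"claw":1,"tx":0,"ty":0,"tz":0.001,"ax":0,"ay":0,"az":0},
  {"claw":1,"tx":0,"ty":0,"tz":0.001,"ax":0,"ay":0,"az":0},
  {"claw":1,"tx":0,"ty":0,"tz":0.001,"ax":0,"ay":0,"az":0},
  {"claw":1,"tx":0,"ty":0,"tz":0.0005,"ax":0,"ay":0,"az":0},
  {"claw":1,"tx":0,"ty":0,"tz":0.0005,"ax":0,"ay":0,"az":0},
  {"claw":1,"tx":0,"ty":0,"tz":0.0005,"ax":0,"ay":0,"az":0},
  {"claw":1,"tx":0,"ty":0,"tz":0,"ax":0,"ay":0,"az":0},
  {"claw":1,"tx":0,"ty":0,"tz":0,"ax":0,"ay":0,"az":0},
  {"claw":1,"tx":0,"ty":0,"tz":0,"ax":0,"ay":0,"az":0},
])

```text
clock: 12.0
tcp_pos: [0.4429, 0.0624, 0.1846]
orientation: [2.851, 1.317, 0.0]
contact_force: [-2.4, -0.2, 15.1]
grip_width: 0.0499
gripper_force: 46.2
```

Emit:
arm_command([
  {"claw":1,"tx":0,"ty":0,"tz":-0.0008,"ax":0,"ay":0,"az":0},
  {"claw":1,"tx":0,"ty":0,"tz":0,"ax":0,"ay":0,"az":0},
  {"claw":0,"tx":0,"ty":0,"tz":0,"ax":0,"ay":0,"az":0},
  {"claw":0,"tx":0,"ty":0,"tz":0,"ax":0,"ay":0,"az":0},
  {"claw":0,"tx":0,"ty":0,"tz":0,"ax":0,"ay":0,"az":0},
  {"claw":0,"tx":0,"ty":0,"tz":0,"ax":0,"ay":0,"az":0},
  {"claw":0,"tx":0,"ty":0,"tz":0,"ax":0,"ay":0,"az":0},
  {"claw":0,"tx":0,"ty":0,"tz":0,"ax":0,"ay":0,"az":0},
  {"claw":0,"tx":0,"ty":0,"tz":0,"ax":0,"ay":0,"az":0},
  {"claw":0,"tx":0,"ty":0,"tz":0,"ax":0,"ay":0,"az":0},
])

```text
clock: 12.83
tcp_pos: [0.4428, 0.0624, 0.1845]
orientation: [-2.852, -1.317, -0.0]
contact_force: [-0.6, -0.5, 1.0]
grip_width: 0.0853
gripper_force: 0.0
```

Emit:
arm_command([
  {"claw":0,"tx":0,"ty":0,"tz":-0.006,"ax":0,"ay":0,"az":0},
  {"claw":0,"tx":0,"ty":0,"tz":-0.01,"ax":0,"ay":0,"az":0},
  {"claw":0,"tx":0,"ty":0,"tz":-0.015,"ax":0,"ay":0,"az":0},
  {"claw":0,"tx":0,"ty":0,"tz":-0.02,"ax":0,"ay":0,"az":0},
  {"claw":0,"tx":0,"ty":0,"tz":-0.02,"ax":0,"ay":0,"az":0},
  {"claw":0,"tx":0,"ty":0,"tz":-0.02,"ax":0,"ay":0,"az":0},
  {"claw":0,"tx":0,"ty":0,"tz":-0.02,"ax":0,"ay":0,"az":0},
  {"claw":0,"tx":0,"ty":0,"tz":-0.015,"ax":0,"ay":0,"az":0},
  {"claw":0,"tx":0,"ty":0,"tz":-0.01,"ax":0,"ay":0,"az":0},
  {"claw":0,"tx":0,"ty":0,"tz":0,"ax":0,"ay":0,"az":0},
])

```text
clock: 13.67
tcp_pos: [0.4434, 0.0625, 0.3229]
orientation: [2.851, 1.316, 0.006]
contact_force: [-0.1, -0.4, 0.2]
grip_width: 0.0855
gripper_force: 0.0
```

```bash
python3 look.py w7 orange_cap_center cork_pad; python3 -c "
from h import *
snap('side','side7')
for d in r.tip_of('orange_cap_center','side')[:4]:print(d['confidence'],W('side',d['location']))
a=cv2.imread('pics/w7.png');b=cv2.imread('pics/side7.png')[100:240,200:424];cv2.imwrite('pics/fin.png',np.hstack([cv2.resize(a,(400,250)),cv2.resize(b,(400,250))]))"
```

```text
13.7167 [0.443  0.0623 0.3216] [ 0.1808  0.2569 -0.521   2.1336  0.1802  0.7897 -1.1588] 0.033843196851353854
[[ 0.6485  0.7612  0.0025]
 [ 0.7612 -0.6486 -0.    ]
 [ 0.0016  0.0019 -1.    ]]
orange_cap_center 0.84 [0.4391 0.0614 0.0348] [315. 195.]
orange_cap_center 0.69 [ 0.459  -0.1951  0.038 ] [480. 356.]
orange_cap_center 0.66 [ 0.5686 -0.3754  0.0262] [632. 392.]
0.98 [0.44170027 0.06712227 0.03134706]
0.85 [ 0.45191941 -0.19003065  0.03251441]
0.8 [ 0.56920105 -0.37536102  0.02348271]
```

View pics/fin.png

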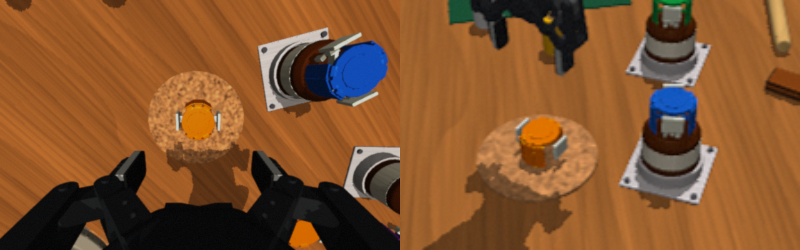

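The cap stands upright on the pad: (198,120) in the left half, (541,138) in the right half. The whole cap is over the cork and the gripper is clear.

```bash
python3 -c "
from bench import r
print(r.hand_in())"
```

```text
the job is handed in; nothing more can be done
None
```

I opened the orange-capped jar and set the cap upright on the cork pad, about 1 cm off its centre, with the whole cap over the pad and the gripper clear; I handed the job in at about 14 s on the robot clock, and the call returned no verdict.

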